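Clamp the tube rack on the orbital shaker with the lever nut that fits

ROBOT

A 6-joint arm with a two-finger parallel gripper is mounted at the origin on the work surface. World frame = base frame: x ahead of the robot, y to its left, z up, the work surface at z = 0. Lengths are in m, angles in degrees, forces in N, time in s.
With the tool pointing down it reaches from about 0.4 to 0.825 m from the base axis. Payload 7 kg.
Tool frame: the origin (TCP) lies between the finger pads; the fingertips stand 19 mm ahead of it and the grasp point (between the pads) is the TCP; z points along the fingers, y is the line along which they close (so a half turn about z gives the same grasp; the last joint's range is limited). The gripper opens to 88 mm and grips with 3 to 60 N. Pads are 19 mm wide; open, the fingers measure 130 mm over their backs; the gripper's body (78 mm by 193 mm) begins 47 mm behind the grasp point.
Start: joints at [83.314, 20.546, 0.682, 0, -70.136, -16.507], TCP at [0.266, 0.62, 0.246] pointing down, gripper open.
Joint ranges: [-176.03, 176.03], [-82.01, 121.73], [-58.28, 71.71], [-173.87, 95.51], [-174.79, -0.11], [-173.66, 173.66]. Speed limits (degrees/s): [136.94, 136.94, 172.46, 180, 180, 180].

INTERFACE

Orientations are given as [roll, pitch, yaw] about the fixed x, y, z axes, in that order (R = Rz(yaw) Ry(pitch) Rx(roll)).
In Python, from plant import get_obs, snapshot, close_job, spot_in, spot_point gives the robot as it stands.
- The arm moves only by the tool play_rows, never from a script. Its argument "plan" is a list of rows, each a list of 6 numbers: the shift along the tool's x, y, z in cm, then the turn, a rotation vector about the tool's x, y, z in degrees. A call has 1 to 20 rows; each row shifts and turns the commanded pose from where the row before left it, along the tool's axes as they then stand; what a row does not reach is not made up. A row lasts 1/12 s, in which the tool goes at most 41.7 mm and 7.16 degrees, less where a joint would pass 70% of its speed; a pose out of reach is approached as far as the arm can. A call is refused whole if a number of a shift passes 4.17 or a number of a turn 7.16, either way. A call with a gripper value outside its range is refused whole. "grip" is the finger opening in cm, from 0 to 8.76, set as the call begins (left out, the last holds). The fingers move at their own pace and stop on an object; the grip force is fixed at half the most. Time passes only in rows, so rows that do not move let the fingers close. It gives the time, the measured TCP pose, the force, the opening and the grip force at its end, in the units of the state.
- get_obs(): the state, without advancing time (a new reading comes with each control period).
- snapshot(name): name is "side" or "top"; returns a dict with "frame" (384x512x3 uint8, red, green, blue), "fx", "fy", "cx", "cy" (pixels), "position" and "attitude" of the camera in the world. Camera axes: x right, y down, z forward; pixel columns grow to the right and rows downward; lengths in m; the calibration is good to about 2 mm. A picture is of the moment at which its call begins. There is no depth.
- close_job(): hands the job in; it is judged then, once.
Trained networks look in the newest picture that a camera, given by its name, has taken for a name from the list of things; names that differ only in an ending like _2 or _b are one class to them, and where a whole thing is asked for, a point or a joint stands for the part that bears it (a point fixed in the world has none). Each returns a list of dicts, best first, with "score" (0 to 1); they miss things now and then, are a little off and sometimes report something else, mostly with a low value. They report only what shows in the picture. A call takes as long as a camera call. They do not tell look-alikes from the thing itself.
- spot_in(camera, thing): "position" ([x, y, z] in m, in world coordinates, good to about 4 mm: the middle of the surface that is visible of it).
- spot_point(camera, thing): "position" ([x, y, z] in m, in world coordinates, good to about 4 mm: a listed point, or the origin of a listed thing).
The state is a dict: "clock": time; "joint_pos": joint angles; "qvel": joint speeds; "tau": joint torques, N m; "tool_pos": TCP position; "orientation": TCP orientation; "force": force on the tool from outside, world axes, zero at the start; "moment": the same for the moment, N m; "opening": finger opening in m; "gripper_force": force on a finger pad.
Only numpy, scipy, OpenCV 4.12 (cv2) and the standard library are available. Lean on these libraries where they do the work, as an engineer would, in place of code of your own. Each camera call takes 0.05 s, during which the arm holds its last target. There are 200 camera calls.

TASK

Slide the tube rack along the shaker's platform until it stands square against the two stop pins, with its foot under the hold-down strap. Then find, by trying them, which of the two look-alike lever nuts in the steel tray screws onto the shaker's stud, and screw that one home (clockwise, about a quarter turn) so that the strap holds the rack down tight; the other nut stays in, or goes back into, the tray, standing. When the rack is clamped, press the shaker's start button; do not knock over the reagent bottle or the jar.

Things in the scene. Friction and masses are not known exactly. Their poses are not given: they have to be found in the camera images.
- shaker: white orbital shaker, fixed; origin on the stud's axis at bench level; its y runs along the machine to the robot's right (world -y, within 0.2 rad), its x towards the robot, z up. Aluminium platform, top 90 mm above the bench, x = -135 to +135, y = -256 to +80 mm. At its left end a console block, x = -105 to +105, y = -330 to -270 mm, top at 172 mm, carries the start button
- pins (a point): midway between the two fixed stop pins on the platform, at their foot (shaker x = 0, y = -46 mm); pins 12 mm dia., 16 mm tall, at 70 mm either side of it in the shaker's x
- stud_top (a point): centre of the top of the fixed steel stud, 163 mm above the bench. 28 mm dia., coned 8 mm tip, 40 mm over its two opposed quarter-turn thread ramps. A nut drops over it with about 1.5 mm play all round and lands on the strap's washer if its lever points the right way (see stud_foot); else it rests on the ramps, up to 25 mm too high
- stud_foot (a point): the stud's axis at platform level. Lever direction of a nut, anticlockwise from the shaker's +x: drops on at 109 to 180 deg (also half a turn round, but there the lever hits the rack); then turn clockwise. The nut that fits bites at about 80 deg, is tight between 45 and 25 deg, having sunk 3 mm with the strap, and stays (0.5 to 1 N m)
- stud_mid (a point): the stud's axis at the washer. A nut that does not fit either stops dead at about 105 deg or turns on without moving the strap. Which nut fits changes from start to start; it cannot be seen. To take a nut off, turn it back anticlockwise to about 120 deg and lift it straight up
- strap: aluminium hold-down strap, 34 mm (x) by 128 mm (y), centred on the stud, with a 60 mm washer on top; origin: centre of the washer's top, 119 mm above the bench while up. A spring lifts it; it moves only down, up to 6 mm (6 N to start, 11 N after 3 mm, where it meets the foot of a rack that is home). Its end at shaker y = -64 mm reaches over that foot
- rack_mid (a point): centre of the loose white tube rack, 33 mm above its underside. Foot plate 190 mm (x) by 96 mm (y), 8 mm thick; upper block 180 by 72 mm, to 56 mm height (66 with caps), from y = -46 to +26 mm, so the bare foot sticks out to +y, the strap's side. 0.45 kg. Starts 35 to 65 mm short of the pins; home is at shaker y = -100 mm, x within 20 mm of 0
- rack: the same tube rack; origin at the centre of its underside
- tray: low open steel parts tray, fixed, 340 mm (its x, away from the robot) by 170 mm (its y, left), rim 16 mm high, wall and floor 3 mm thick; origin at the centre of its underside. The two nuts and a small black star knob (40 mm, of no use here) start in it, standing, 104 mm apart along its x, in any order, levers towards its -y; a flat spatula is fixed along its rim at y = -68 mm
- nut_a_mid (a point): one of two look-alike steel lever nuts; this point is on its axis, 30 mm above its open underside. Octagonal hub 54 mm across flats, 58 mm tall (boss to 61). A black lever leaves its top along the nut's +x, reaching 100 mm from the axis, 76 mm high; the flats at its +y and -y are clear. 0.22 kg. In its 44 mm bore, 52 mm deep, are two hidden thread lugs: only these differ
- nut_b_mid (a point): one of two look-alike steel lever nuts; this point is on its axis, 30 mm above its open underside. Octagonal hub 54 mm across flats, 58 mm tall (boss to 61). A black lever leaves its top along the nut's +x, reaching 100 mm from the axis, 76 mm high; the flats at its +y and -y are clear. 0.22 kg. In its 44 mm bore, 52 mm deep, are two hidden thread lugs: only these differ
- nut_a: the same nut as nut_a_mid; origin on its axis at its underside
- nut_b: the same nut as nut_b_mid; origin on its axis at its underside
- start (a joint): travel of the start button, m: 0 up, 0.007 fully down (about 5 N); it springs back
- start_top (a point): centre of the top of the black start button, 34 mm dia., on the console, 195 mm above the bench; pressed straight down
- reagent_mid (a point): a bystander: middle of the brown reagent bottle, 68 mm dia., 150 mm tall, this point 75 mm up its axis
- jar_mid (a point): a bystander: white jar, 70 mm dia., 75 mm tall, this point half-way up
Mind the look-alikes: they are no part of the job. What is shaped like the rack but green is not meant.

How it is judged (in metres and radians):
On the way, in this order (a step that is already met when the one before it is completed fails the run):
1. the rack stands home: square, foot against the stop pins (y of rack_mid in the frame of shaker above -0.106 m and angle between the x axis of rack_mid and the x axis of shaker, either way round below 0.06 rad and x of rack_mid in the frame of shaker between -0.03 and 0.03 m), for 0.2 s.
2. a nut on the stud holds the strap down on the rack, without the fingers on the strap (contact force between strap and rack above 2 N and contact force between strap and the fingers below 0.5 N and ((horizontal distance between nut_a_mid and stud_top below 0.005 m and angle between nut_a_mid's own z axis and vertical below 0.1 rad) or (horizontal distance between nut_b_mid and stud_top below 0.005 m and angle between nut_b_mid's own z axis and vertical below 0.1 rad))), for 0.5 s.
3. the start button is pressed right down (value of joint start above 0.005 m), for 0.05 s.
At the end, for the whole second after the job is handed in: strap presses the rack foot with over 2 N; rack within 6 mm of home (30 mm sideways), square to 0.06 rad; one nut upright on the stud (5 mm, 0.1 rad), the other standing in the tray (axis inside the rim, 0.15 rad), at rest; button let go (all of step 1 and contact force between strap and rack above 2 N and ((horizontal distance between nut_a_mid and stud_top below 0.005 m and angle between nut_a_mid's own z axis and vertical below 0.1 rad and x of nut_b_mid in the frame of tray between -0.168 and 0.168 m and y of nut_b_mid in the frame of tray between -0.083 and 0.083 m and z of nut_b_mid in the frame of tray below 0.045 m and angle between nut_b_mid's own z axis and vertical below 0.15 rad and linear speed of nut_b below 0.02 m/s) or (horizontal distance between nut_b_mid and stud_top below 0.005 m and angle between nut_b_mid's own z axis and vertical below 0.1 rad and x of nut_a_mid in the frame of tray between -0.168 and 0.168 m and y of nut_a_mid in the frame of tray between -0.083 and 0.083 m and z of nut_a_mid in the frame of tray below 0.045 m and angle between nut_a_mid's own z axis and vertical below 0.15 rad and linear speed of nut_a below 0.02 m/s)) and linear speed of rack below 0.02 m/s and value of joint start below 0.002 m); the robot touches nothing.
It fails at once if the reagent bottle or the jar is knocked over (angle between any of reagent_mid, jar_mid's own z axis and vertical above 0.6 rad).
It also fails if it takes over 72 s, if anything falls off the work surface, if the arm or the gripper's body presses on something with over 40 N, if the wrist force passes 120 N, or if a joint passes its speed limit or range.

## Working session

There is one attempt and no reset: what is moved stays moved. The work goes in short steps, Python scripts to look and compute and a tool call to move; the robot and the scene stay as the last step left them, time stands still between calls to the robot, and variables do not carry over. Pictures are saved under pics/ and viewed, at most 10 in all, crops included, and the job is handed in when it is done.

Besides the shell and the picture viewer there is one more tool, called after "Call:" by a JSON object that holds its "method" and its "body", one argument or row to a line. play_rows: Moves the arm, as the interface text tells. Its arguments: {"type":"object","properties":{"plan":{"type":"array","items":{"type":"array","items":{"type":"number"}}},"grip":{"type":"number"}},"required":["plan"]}

```bash
mkdir -p pics; ls
cat > h.py <<'E'
import numpy as np, cv2
from plant import *
def snap(c,f=None):
    s=snapshot(c)
    if f: cv2.imwrite('pics/'+f+'.png',cv2.cvtColor(s['frame'],cv2.COLOR_RGB2BGR))
    return s
E
python3 - <<'E'
from h import *
o=get_obs();print(o)
for c in('side','top'):
    s=snap(c,c+'0');print(c,{k:v for k,v in s.items() if k!='frame'})
    for t in['pins','stud_top','strap','rack','rack_mid','tray','nut_a','nut_a_mid','start_top','reagent_mid','jar_mid','shaker']:
        print(t,[(np.round(d['position'],3).tolist(),round(d['score'],2)) for d in spot_point(c,t)][:4])
import cv2
a=cv2.imread('pics/side0.png');b=cv2.imread('pics/top0.png')
cv2.imwrite('pics/both0.png',cv2.resize(np.vstack([a,b]),(400*1,600)))
E
```

```text
pics
{'clock': 0.0, 'joint_pos': array([ 8.33122476e+01,  2.05923859e+01,  6.34387843e-01, -1.92082038e-02,
       -7.01364315e+01, -1.65077209e+01]), 'qvel': array([ 0.0250219 , -0.00146587, -0.00361151,  0.00632049,  0.07707137,
        0.0007939 ]), 'tau': array([ 2.06682082e-03, -5.82715774e+01,  2.93042654e+01,  6.99708447e+00,
        6.80234531e-03, -1.40121192e-04]), 'tool_pos': array([0.26570045, 0.62001282, 0.24461947]), 'orientation': array([ 1.79904332e+02, -9.52150017e-03, -2.32020069e+01]), 'force': array([ 0.45309083, -0.35101707,  0.9120246 ]), 'moment': array([ 0.03341655, -0.00490619,  0.04249152]), 'gripper_force': 0.0, 'opening': 0.08743223581922378}
side {'fx': 394.65184283294707, 'fy': 394.65184283294707, 'cx': 251.99870511001438, 'cy': 191.65545789504063, 'position': array([ 0.31833594, -0.90425236,  0.95198234]), 'attitude': array([-133.25396524,    0.16794502,  -11.42194359])}
pins [([0.528, -0.251, 0.001], 0.73), ([0.506, 0.112, 0.089], 0.6)]
stud_top [([0.501, 0.07, 0.164], 0.57)]
strap [([0.5, 0.068, 0.122], 0.64)]
rack [([0.524, 0.227, 0.089], 0.95), ([0.
[... 865 characters left out ...]
0.205, 0.032], 0.36), ([0.513, -0.466, 0.037], 0.23)]
strap [([0.503, 0.07, 0.121], 0.9)]
rack [([0.526, 0.226, 0.094], 0.87), ([0.178, 0.303, 0.006], 0.6)]
rack_mid [([0.179, 0.304, 0.035], 0.92), ([0.526, 0.229, 0.125], 0.61), ([0.485, 0.374, 0.196], 0.48)]
tray [([0.425, -0.195, 0.002], 0.7), ([0.53, -0.25, 0.002], 0.68)]
nut_a [([0.535, -0.208, 0.003], 0.73), ([0.425, -0.192, 0.004], 0.58)]
nut_a_mid [([0.532, -0.208, 0.032], 0.64)]
start_top [([0.486, 0.372, 0.196], 0.54), ([0.503, 0.071, -0.001], 0.18)]
reagent_mid [([0.771, -0.144, 0.073], 0.65)]
jar_mid [([0.515, -0.465, 0.035], 0.62), ([0.506, 0.111, 0.087], 0.27)]
shaker [([0.5, 0.073, -0.003], 0.66), ([0.535, -0.209, -0.0], 0.32)]
```

View pics/side0.png

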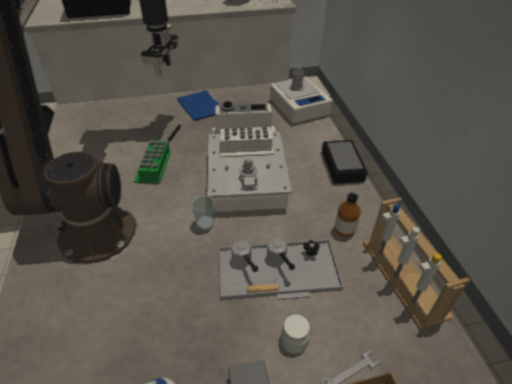

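View pics/top0.png

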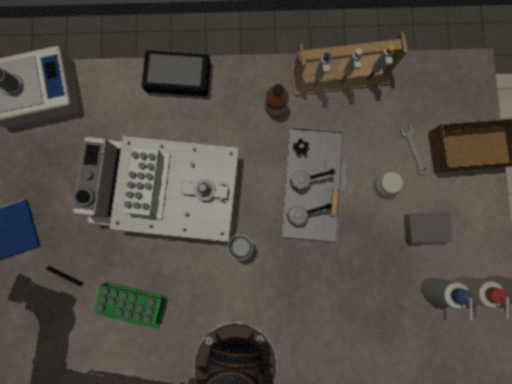

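Seen: the white rack is at side (247,140) and top (143,185). The nuts are at top (301,180) and (297,215), with the star knob at (301,147). A green look-alike rack is at top (130,305), a glass beaker at top (240,248), the reagent bottle at (277,99) and the jar at (389,184). The target is the white rack standing on the shaker; the green one on the bench is ignored.

```bash
cat >> h.py <<'E'
from scipy.spatial.transform import Rotation as R
def ray(s,u,v,z):
    d=R.from_euler('xyz',s['attitude'],degrees=True).apply([(u-s['cx'])/s['fx'],(v-s['cy'])/s['fy'],1])
    return s['position']+d*(z-s['position'][2])/d[2]
def pix(s,p):
    q=R.from_euler('xyz',s['attitude'],degrees=True).inv().apply(np.array(p)-s['position'])
    return s['cx']+s['fx']*q[0]/q[2],s['cy']+s['fy']*q[1]/q[2]
def avg(things,n=4,cams=('side','top'),tol=.025):
    """things: {name: approx position}; median of detections near it"""
    acc={t:[] for t in things}
    for i in range(n):
        for c in cams:
            snapshot(c)
            for t,p in things.items():
                for d in spot_point(c,t.split('#')[0]):
                    if np.linalg.norm(np.array(d['position'])-p)<tol: acc[t].append(np.r_[d['position'],c=='top']);break
    for t,a in acc.items():
        a=np.array(a)
        if len(a): print(t,len(a),a[:,:3].mean(0).round(4),'sd',a[:,:3].std(0).round(4))
    return acc
E
python3 - <<'E'
from h import *
avg({'stud_top':[.5,.069,.163],'stud_foot':[.5,.069,.09],'strap':[.5,.069,.119],'shaker':[.5,.069,0],'pins':[.507,.112,.09],'rack':[.525,.227,.09],'rack_mid':[.525,.227,.123],'start_top':[.485,.373,.195],'nut_a#1':[.533,-.207,.003],'nut_a#2':[.428,-.195,.003],'nut_a_mid#1':[.533,-.207,.033],'nut_a_mid#2':[.428,-.195,.033],'tray':[.53,-.25,0]},n=5)
s=snap('top','top1')
f=cv2.imread('pics/top1.png');cv2.imwrite('pics/crop1.png',cv2.resize(f[120:260,70:350],None,fx=2.85,fy=2.85,interpolation=cv2.INTER_CUBIC))
E
```

```text
stud_top 10 [0.4998 0.068  0.1638] sd [0.0011 0.0017 0.0012]
stud_foot 9 [0.5022 0.0694 0.0906] sd [0.0014 0.0012 0.0021]
strap 10 [0.5009 0.0693 0.1205] sd [0.0019 0.0023 0.0012]
shaker 10 [5.025e-01 6.980e-02 4.000e-04] sd [0.0011 0.0031 0.0015]
pins 10 [0.5055 0.1113 0.0884] sd [0.0014 0.0014 0.0017]
rack 10 [0.5256 0.227  0.0893] sd [0.001  0.0023 0.002 ]
rack_mid 10 [0.5262 0.2291 0.1211] sd [0.0014 0.0012 0.0018]
start_top 9 [0.4837 0.3743 0.1953] sd [0.0026 0.0012 0.0012]
nut_a#1 9 [ 0.5309 -0.2073  0.0014] sd [0.0041 0.0008 0.0022]
nut_a#2 10 [ 0.4285 -0.1954  0.003 ] sd [0.0022 0.0035 0.0015]
nut_a_mid#1 10 [ 0.5303 -0.2044  0.031 ] sd [0.0011 0.0017 0.0016]
nut_a_mid#2 1 [ 0.4255 -0.1934  0.029 ] sd [0. 0. 0.]
tray 9 [ 0.5278 -0.249   0.0032] sd [0.0018 0.0009 0.0023]
```

View pics/crop1.png

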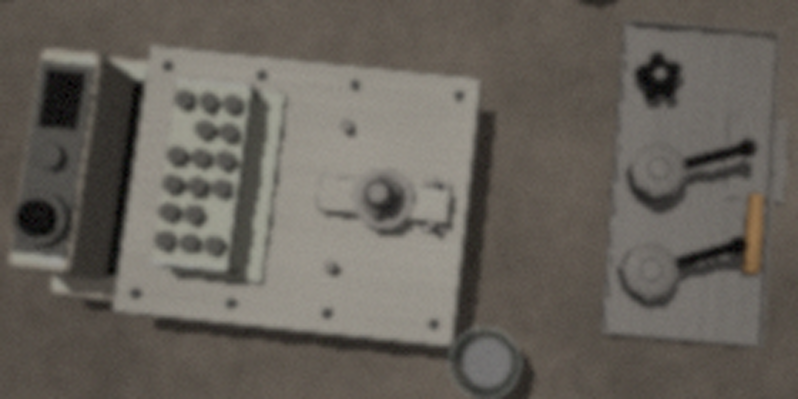

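Run:
```python
from h import *
s=snap('top')
def p(u,v,z):return ray(s,70+(u+.5)/2.85-.5,120+(v+.5)/2.85-.5,z)[:2]
C=[p(150,47,.09),p(480,80,.09),p(455,345,.09),p(115,312,.09)]
print('corners',np.round(C,4).tolist())
an=lambda a,b:round(float(np.degrees(np.arctan2(*(np.array(b)-a)[::-1]))),2)
print('y dir',an(C[0],C[1]),an(C[3],C[2]),'x dir',an(C[1],C[2]),an(C[0],C[3]))
P=[p(348,126,.106),p(333,267,.106)];print('pins',P,np.mean(P,0),an(*P),np.linalg.norm(P[0]-P[1]))
print('stud top',p(379,193,.163),'washer',p(385,201,.119))
F=[p(286,95,.098),p(262,282,.098)];print('foot edge',F,an(*F))
for h,l in(((657,168),(752,146)),((649,270),(742,246))):
    a,b=p(*h,.064),p(*l,.075);print('nut',a,b,an(a,b),np.linalg.norm(a-b))
print('tray',[p(*q,.016).round(3) for q in((625,25),(775,36),(758,345),(603,333))],'beaker',p(487,362,.09))
print('button',p(40,217,.195))
```

```text
corners [[0.6666, 0.3046], [0.623, -0.0271], [0.359, 0.004], [0.401, 0.3365]]
y dir -97.5 -97.21 x dir 173.27 173.16
pins [array([0.57652641, 0.10367847]), array([0.4377026 , 0.11985692])] [0.50711451 0.1117677 ] 173.35 0.13976334321810147
stud top [0.50080668 0.06722013] washer [0.49911533 0.06687282]
foot edge [array([0.61137553, 0.16622686]), array([0.42569109, 0.19060962])] 172.52
nut [ 0.53235641 -0.20454414] [ 0.55032194 -0.30029624] -79.37 0.0974229245898084
nut [ 0.42850441 -0.19189456] [ 0.44908061 -0.28479838] -77.51 0.09515514423592808
tray [array([ 0.697, -0.183]), array([ 0.68 , -0.344]), array([ 0.35 , -0.308]), array([ 0.367, -0.147])] beaker [ 0.3416002  -0.02681465]
button [0.48345231 0.36722971]
```

```bash
cat >> h.py <<'E'
S=np.array([.501,.068]); UX=np.array([-.9928,.1201]); UY=np.array([-.1201,-.9928])
def sh(x,y): return S+UX*x+UY*y
def toS(p): d=np.array(p[:2])-S; return d@UX,d@UY
def rows(*wps,start=None):
    """wps: (x,y,z,yaw,n) -> tool rows, rounded to .01 cm / .1 deg with carry"""
    o=get_obs(); p=np.array(o['tool_pos'] if start is None else start[:3]); a=o['orientation'][2] if start is None else start[3]
    print('from',p.round(4),o['orientation'].round(1),'F',o['force'].round(1))
    out=[]
    for x,y,z,yaw,n in wps:
        p0,a0=p.copy(),a; da=(yaw-a0+180)%360-180
        for i in range(n):
            tgt=p0+(np.array([x,y,z])-p0)*(i+1)/n; c,s=np.cos(np.radians(a)),np.sin(np.radians(a))
            d=tgt-p; l=np.round(100*np.array([c*d[0]+s*d[1],s*d[0]-c*d[1],-d[2]]),2)
            t=round(-(a0+da*(i+1)/n-a),1)
            p=p+np.array([c*l[0]+s*l[1],s*l[0]-c*l[1],-l[2]])/100; a-=t
            out.append([float(v)+0 for v in l]+[0,0,t])
    print(len(out),str(out).replace('.0,',',').replace(' ','').replace('-0,','0,').replace('],[','],\n['))
E
python3 - <<'E'
from h import *
print(sh(-.003,-.235))
rows((.532,.301,.245,-96.9,17),(.532,.301,.132,-96.9,5))
E
```

```text
[0.5322019 0.3009477]
from [0.2658 0.6204 0.2456] [-180.    -0.   -23.2] F [0.2 0.1 1.1]
22 [[2.18,1.11,0,0,0,np.float64(4.3)],
[2.26,0.94,0.01,0,0,np.float64(4.4)],
[2.32,0.77,0,0,0,np.float64(4.3)],
[2.37,0.6,0,0,0,np.float64(4.3)],
[2.41,0.41,0.01,0,0,np.float64(4.4)],
[2.44,0.22,0,0,0,np.float64(4.3)],
[2.44,0.05,0,0,0,np.float64(4.4)],
[2.44,-0.15,0.01,0,0,np.float64(4.3)],
[2.43,-0.33,0,0,0,np.float64(4.3)],
[2.39,-0.5,0,0,0,np.float64(4.4)],
[2.35,-0.69,0.01,0,0,np.float64(4.3)],
[2.28,-0.87,0,0,0,np.float64(4.3)],
[2.22,-1.03,0,0,0,np.float64(4.4)],
[2.13,-1.2,0.01,0,0,np.float64(4.3)],
[2.04,-1.36,0,0,0,np.float64(4.3)],
[1.92,-1.5,0,0,0,np.float64(4.4)],
[1.81,-1.65,0.01,0,0,np.float64(4.3)],
[0,0,2.26,0,0,np.float64(0.0)],
[0,0,2.26,0,0,np.float64(0.0)],
[0,0,2.26,0,0,np.float64(0.0)],
[0,0,2.26,0,0,np.float64(0.0)],
[0,0,2.26,0,0,np.float64(0.0)]]
```

Call:
{"method": "play_rows", "body": {
  "plan": [
    [2.18, 1.11, 0, 0, 0, 4.3],
    [2.26, 0.94, 0, 0, 0, 4.4],
    [2.32, 0.77, 0, 0, 0, 4.3],
    [2.37, 0.6, 0, 0, 0, 4.3],
    [2.41, 0.41, 0, 0, 0, 4.4],
    [2.44, 0.22, 0, 0, 0, 4.3],
    [2.44, 0.05, 0, 0, 0, 4.4],
    [2.44, -0.15, 0, 0, 0, 4.3],
    [2.43, -0.33, 0, 0, 0, 4.3],
    [2.39, -0.5, 0, 0, 0, 4.4],
    [2.35, -0.69, 0, 0, 0, 4.3],
    [2.28, -0.87, 0, 0, 0, 4.3],
    [2.22, -1.03, 0, 0, 0, 4.4],
    [2.13, -1.2, 0, 0, 0, 4.3],
    [2.04, -1.36, 0, 0, 0, 4.3],
    [1.92, -1.5, 0, 0, 0, 4.4],
    [1.81, -1.65, 0, 0, 0, 4.3],
    [0, 0, 0, 0, 0, 0],
    [0, 0, 0, 0, 0, 0]
  ]
}}

```text
clock: 9.98
tool_pos: [0.5326, 0.3, 0.2455]
orientation: [180.0, 0.0, -97.0]
force: [-0.5, 0.3, 0.3]
opening: 0.0873
gripper_force: 0.0
```

Call:
{"method": "play_rows", "body": {
  "plan": [
    [0, 0, 2.84, 0, 0, 0],
    [0, 0, 2.84, 0, 0, 0],
    [0, 0, 2.84, 0, 0, 0],
    [0, 0, 2.84, 0, 0, 0],
    [0, 0, 0, 0, 0, 0],
    [1, 0, 0, 0, 0, 0],
    [1, 0, 0, 0, 0, 0],
    [1, 0, 0, 0, 0, 0],
    [1, 0, 0, 0, 0, 0],
    [1, 0, 0, 0, 0, 0],
    [1, 0, 0, 0, 0, 0],
    [0.5, 0, 0, 0, 0, 0],
    [0.5, 0, 0, 0, 0, 0],
    [0.5, 0, 0, 0, 0, 0],
    [0, 0, 0, 0, 0, 0]
  ]
}}

```text
clock: 11.23
tool_pos: [0.5237, 0.2262, 0.1331]
orientation: [-179.9, 0.1, -96.9]
force: [0.6, 2.4, 2.4]
opening: 0.0878
gripper_force: 1.5
```

Contact with light friction (about 2.4 N). Creep on until the pins resist.

Call:
{"method": "play_rows", "body": {
  "plan": [
    [0.25, 0, 0, 0, 0, 0],
    [0.25, 0, 0, 0, 0, 0],
    [0.25, 0, 0, 0, 0, 0],
    [0.1, 0, 0, 0, 0, 0],
    [0, 0, 0, 0, 0, 0]
  ]
}}

```text
clock: 11.65
tool_pos: [0.5245, 0.2234, 0.1342]
orientation: [-179.7, 0.6, -97.0]
force: [-0.4, 20.8, 4.6]
opening: 0.0878
gripper_force: 10.6
```

Call:
{"method": "play_rows", "body": {
  "plan": [
    [-0.5, 0, 0, 0, 0, 0],
    [-1.5, 0, 0, 0, 0, 0],
    [0, 0, -3, 0, 0, 0],
    [0, 0, -4, 0, 0, 0],
    [0, 0, -4, 0, 0, 0],
    [0, 0, 0, 0, 0, 0]
  ]
}}

```text
clock: 12.15
tool_pos: [0.5271, 0.2392, 0.2497]
orientation: [-179.6, 0.2, -96.8]
force: [2.1, 0.8, 1.1]
opening: 0.0877
gripper_force: 0.0
```

```bash
sed -i 's/t=round(-(a0+da\*(i+1)\/n-a),1)/t=float(round(-(a0+da*(i+1)\/n-a),1))/' h.py
python3 - <<'E'
from h import *
s=snap('top','top2')
f=cv2.imread('pics/top2.png');cv2.imwrite('pics/crop2.png',cv2.resize(f[120:260,70:350],None,fx=2.85,fy=2.85,interpolation=cv2.INTER_CUBIC))
rows((.428,-.193,.245,-78.5,14),(.428,-.193,.105,-78.5,4))
E
```

```text
from [0.5257 0.2387 0.246 ] [-179.8    0.2  -96.9] F [-0.7  0.5 -1. ]
18 [[3.14,0.32,0.01,0,0,-1.3],
[3.14,0.4,0,0,0,-1.3],
[3.13,0.46,0.01,0,0,-1.3],
[3.11,0.54,0.01,0,0,-1.4],
[3.11,0.61,0.01,0,0,-1.3],
[3.08,0.69,0,0,0,-1.3],
[3.07,0.75,0.01,0,0,-1.3],
[3.06,0.82,0.01,0,0,-1.3],
[3.03,0.89,0.01,0,0,-1.3],
[3.01,0.96,0,0,0,-1.3],
[2.99,1.03,0.01,0,0,-1.3],
[2.97,1.1,0.01,0,0,-1.4],
[2.93,1.17,0.01,0,0,-1.3],
[2.92,1.23,0,0,0,-1.3],
[0,0,3.5,0,0,0.0],
[0,0,3.5,0,0,0.0],
[0,0,3.5,0,0,0.0],
[0,0,3.5,0,0,0.0]]
```

View pics/crop2.png

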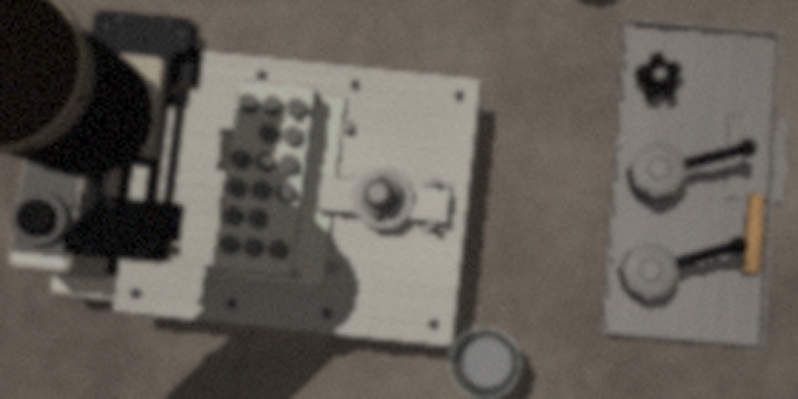

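The rack's foot edge, crop (348,100) to (325,275), touches both pins with the strap end over it: home. Now to the near nut, crop (649,270).

Call:
{"method": "play_rows", "body": {
  "plan": [
    [3.14, 0.32, 0, 0, 0, -1.3],
    [3.14, 0.4, 0, 0, 0, -1.3],
    [3.13, 0.46, 0, 0, 0, -1.3],
    [3.11, 0.54, 0, 0, 0, -1.4],
    [3.11, 0.61, 0, 0, 0, -1.3],
    [3.08, 0.69, 0, 0, 0, -1.3],
    [3.07, 0.75, 0, 0, 0, -1.3],
    [3.06, 0.82, 0, 0, 0, -1.3],
    [3.03, 0.89, 0, 0, 0, -1.3],
    [3.01, 0.96, 0, 0, 0, -1.3],
    [2.99, 1.03, 0, 0, 0, -1.3],
    [2.97, 1.1, 0, 0, 0, -1.4],
    [2.93, 1.17, 0, 0, 0, -1.3],
    [2.92, 1.23, 0, 0, 0, -1.3],
    [0, 0, 3.5, 0, 0, 0],
    [0, 0, 3.5, 0, 0, 0],
    [0, 0, 3.5, 0, 0, 0],
    [0, 0, 2.5, 0, 0, 0],
    [0, 0, 0, 0, 0, 0],
    [0, 0, 0, 0, 0, 0]
  ]
}}

```text
clock: 13.87
tool_pos: [0.425, -0.1939, 0.1108]
orientation: [179.7, 0.0, -78.5]
force: [1.0, 0.2, 0.2]
opening: 0.0876
gripper_force: 0.0
```

Call:
{"method": "play_rows", "body": {
  "plan": [
    [0, -0.2, 1.8, 0, 0, 0],
    [0, 0, 1.8, 0, 0, 0],
    [0, 0, 1.8, 0, 0, 0],
    [0, 0, 1.8, 0, 0, 0],
    [0, 0, 0, 0, 0, 0]
  ]
}}

```text
clock: 14.28
tool_pos: [0.4279, -0.1932, 0.0391]
orientation: [179.9, 0.0, -78.5]
force: [0.1, 0.2, -0.5]
opening: 0.0882
gripper_force: 0.0
```

Call:
{"method": "play_rows", "body": {
  "plan": [
    [0, 0, 0, 0, 0, 0],
    [0, 0, 0, 0, 0, 0],
    [0, 0, 0, 0, 0, 0],
    [0, 0, 0, 0, 0, 0],
    [0, 0, 0, 0, 0, 0]
  ],
  "grip": 4.5
}}

```text
clock: 14.7
tool_pos: [0.429, -0.1934, 0.0409]
orientation: [-179.9, -0.0, -78.5]
force: [-0.2, -0.0, -0.1]
opening: 0.0597
gripper_force: 0.0
```

Call:
{"method": "play_rows", "body": {
  "plan": [
    [0, 0, 0, 0, 0, 0],
    [0, 0, 0, 0, 0, 0],
    [0, 0, 0, 0, 0, 0],
    [0, 0, -1, 0, 0, 0],
    [0, 0, -2, 0, 0, 0],
    [0, 0, -4, 0, 0, 0],
    [0, 0, -4, 0, 0, 0],
    [0, 0, -4, 0, 0, 0],
    [0, 0, -4, 0, 0, 0],
    [0, 0, -2, 0, 0, 0],
    [0, 0, 0, 0, 0, 0]
  ]
}}

```text
clock: 15.62
tool_pos: [0.4306, -0.1939, 0.2552]
orientation: [-179.5, -0.2, -78.5]
force: [0.9, 0.7, -3.2]
opening: 0.0543
gripper_force: 29.8
```

Run:
```python
from h import *
print(get_obs()['joint_pos'].round(1))
rows((.501,.068,.22,-51.9,10))
```

```text
[ -0.2   0.3 -23.4   0.1 -65.8  11.7]
from [ 0.4306 -0.1939  0.2552] [-179.5   -0.2  -78.5] F [ 0.9  0.7 -3.2]
10 [[-2.42,-1.21,0.35,0,0,-2.7],
[-2.37,-1.33,0.35,0,0,-2.6],
[-2.3,-1.43,0.36,0,0,-2.7],
[-2.23,-1.54,0.35,0,0,-2.6],
[-2.17,-1.64,0.35,0,0,-2.7],
[-2.08,-1.74,0.35,0,0,-2.6],
[-2,-1.83,0.36,0,0,-2.7],
[-1.91,-1.92,0.35,0,0,-2.7],
[-1.82,-2.01,0.35,0,0,-2.6],
[-1.72,-2.09,0.35,0,0,-2.7]]
```

Call:
{"method": "play_rows", "body": {
  "plan": [
    [-2.42, -1.21, 0.35, 0, 0, -2.7],
    [-2.37, -1.33, 0.35, 0, 0, -2.6],
    [-2.3, -1.43, 0.36, 0, 0, -2.7],
    [-2.23, -1.54, 0.35, 0, 0, -2.6],
    [-2.17, -1.64, 0.35, 0, 0, -2.7],
    [-2.08, -1.74, 0.35, 0, 0, -2.6],
    [-2, -1.83, 0.36, 0, 0, -2.7],
    [-1.91, -1.92, 0.35, 0, 0, -2.7],
    [-1.82, -2.01, 0.35, 0, 0, -2.6],
    [-1.72, -2.09, 0.35, 0, 0, -2.7],
    [0, 0, 0, 0, 0, 0],
    [0, 0, 0, 0, 0, 0]
  ]
}}

```text
clock: 16.62
tool_pos: [0.4983, 0.0693, 0.2132]
orientation: [179.8, 0.1, -51.8]
force: [-1.0, 0.1, -3.1]
opening: 0.0542
gripper_force: 29.8
```

Run:
```python
from h import *
ims=[]
for c in('side','top'):
    s=snap(c);o=get_obs();t=o['tool_pos']
    for d in spot_point(c,'nut_a_mid'):
        p=np.array(d['position'])
        if np.linalg.norm(p-t)<.05:
            a=np.radians(o['orientation'][2]);q=p-t
            print(c,p.round(4),round(d['score'],2),'tool xyz',np.round([np.cos(a)*q[0]+np.sin(a)*q[1],np.sin(a)*q[0]-np.cos(a)*q[1],-q[2]],4))
    u,v=pix(s,[.501,.068,.163]);f=cv2.cvtColor(s['frame'],cv2.COLOR_RGB2BGR)
    u,v=int(u),int(v);ims.append(cv2.resize(f[v-45:v+45,u-45:u+45],(390,390),interpolation=cv2.INTER_CUBIC))
    print(c,u-45,v-45)
cv2.imwrite('pics/st1.png',np.hstack(ims));print(o['tool_pos'],o['orientation'])
```

```text
side [0.5021 0.0697 0.1647] 0.37 tool xyz [ 0.0015 -0.0038  0.0489]
side 203 114
top 157 142
[0.49834523 0.06777151 0.21423825] [ 1.79933577e+02  2.11607213e-02 -5.19423143e+01]
```

View pics/st1.png

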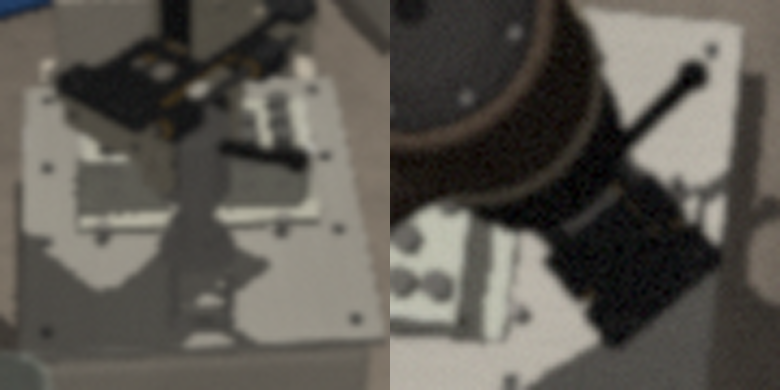

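Run:
```python
from h import *
s=snap('top')
px=lambda u,v,f,ox,oy:(ox+(u+.5)/f-.5,oy+(v+.5)/f-.5)
t=ray(s,*px(742,246,2.85,70,120),.075);h=np.array([.428,-.193])
t2=ray(s,*px(692-390,75,390/90,157,142),.214-.036+.072);o=get_obs()['tool_pos']
for T,O in((t[:2],np.array([.4283,-.1933])),(t2[:2],np.array([.4985,.0685]))):
    d=T-O;print(T,np.hypot(*d),np.degrees(np.arctan2(d[1],d[0])))
print(o)
```

```text
[ 0.44908061 -0.28479838] 0.09382850382273826 -77.20435221254893
[ 0.55687552 -0.00208481] 0.09159649058189183 -50.40834714268442
[0.49860702 0.06760369 0.21469016]
```

Call:
{"method": "play_rows", "body": {
  "plan": [
    [0.15, -0.19, 0.5, 0, 0, 0],
    [0, 0, 0.5, 0, 0, 0],
    [0, 0, 0.3, 0, 0, 0],
    [0, 0, 0.3, 0, 0, 0],
    [0, 0, 0.3, 0, 0, 0],
    [0, 0, 0.3, 0, 0, 0],
    [0, 0, 0, 0, 0, 0]
  ]
}}

```text
clock: 17.45
tool_pos: [0.501, 0.0683, 0.192]
orientation: [179.9, 0.0, -51.9]
force: [-0.5, -0.1, -2.4]
opening: 0.0542
gripper_force: 29.8
```

Call:
{"method": "play_rows", "body": {
  "plan": [
    [0, 0, 0.4, 0, 0, 0],
    [0, 0, 0.4, 0, 0, 0],
    [0, 0, 0.4, 0, 0, 0],
    [0, 0, 0, 0, 0, 0]
  ]
}}

```text
clock: 17.78
tool_pos: [0.5008, 0.0683, 0.1798]
orientation: [179.9, 0.0, -51.9]
force: [-0.5, 0.8, -2.1]
opening: 0.0544
gripper_force: 29.8
```

Call:
{"method": "play_rows", "body": {
  "plan": [
    [0, 0, 0.5, 0, 0, 0],
    [0, 0, 0.5, 0, 0, 0],
    [0, 0, 0.5, 0, 0, 0],
    [0, 0, 0.4, 0, 0, 0],
    [0, 0, 0.3, 0, 0, 0],
    [0, 0, 0.2, 0, 0, 0],
    [0, 0, 0, 0, 0, 0]
  ]
}}

```text
clock: 18.37
tool_pos: [0.5012, 0.0683, 0.1567]
orientation: [180.0, -0.0, -51.9]
force: [-3.2, -0.3, 3.1]
opening: 0.054
gripper_force: 29.9
```

Call:
{"method": "play_rows", "body": {
  "plan": [
    [0, 0, 0, 0, 0, 5],
    [0, 0, 0, 0, 0, 5],
    [0, 0, 0, 0, 0, 5],
    [0, 0, 0, 0, 0, 5],
    [0, 0, 0, 0, 0, 5],
    [0, 0, 0, 0, 0, 5],
    [0, 0, 0, 0, 0, 5],
    [0, 0, 0, 0, 0, 2],
    [0, 0, 0, 0, 0, 0]
  ]
}}

```text
clock: 19.12
tool_pos: [0.5015, 0.0685, 0.1569]
orientation: [-180.0, 0.0, -89.0]
force: [1.1, 0.0, -2.5]
opening: 0.0543
gripper_force: 29.8
```

```bash
python3 -c "
from h import *
o=get_obs();print(o['moment'],o['force'],o['orientation'],o['tool_pos'],o['joint_pos'])"
```

```text
[ 0.08352026 -0.03045013  0.0139004 ] [ 1.14753080e+00  8.74437389e-04 -2.48113886e+00] [-1.79977417e+02  8.01171289e-03 -8.89821688e+01] [0.50152836 0.06846992 0.15690887] [ 3.00436935e+01  9.21122713e+00 -2.74343319e+01  4.92695796e-03
 -5.33308072e+01 -2.90288054e+01]
```

Call:
{"method": "play_rows", "body": {
  "plan": [
    [0, 0, 0.1, 0, 0, 5],
    [0, 0, 0, 0, 0, 5],
    [0, 0, 0, 0, 0, 5],
    [0, 0, 0.05, 0, 0, 5],
    [0, 0, 0, 0, 0, 5],
    [0, 0, 0.05, 0, 0, 5],
    [0, 0, 0, 0, 0, 5],
    [0, 0, 0.05, 0, 0, 5],
    [0, 0, 0, 0, 0, 0]
  ]
}}

```text
clock: 19.87
tool_pos: [0.5023, 0.0687, 0.1551]
orientation: [-179.9, 0.1, -129.0]
force: [0.7, -0.1, 2.2]
opening: 0.0542
gripper_force: 29.8
```

```bash
python3 -c "
from h import *
o=get_obs();print(o['moment'],o['force'],o['orientation'],o['tool_pos'],o['joint_pos'])"
```

```text
[ 0.0974758  -0.2558369  -0.13205908] [ 0.70056809 -0.05977996  2.20719472] [-1.79925292e+02  9.91605461e-02 -1.29005496e+02] [0.50231284 0.06870663 0.15510219] [ 3.00439809e+01  9.34431793e+00 -2.75610760e+01  4.29789160e-02
 -5.29752960e+01 -6.90753863e+01]
```

Call:
{"method": "play_rows", "body": {
  "plan": [
    [0, 0, 0, 0, 0, 4],
    [0, 0, 0, 0, 0, 4],
    [0, 0, 0, 0, 0, 4],
    [0, 0, 0, 0, 0, 4],
    [0, 0, 0, 0, 0, 4],
    [0, 0, 0, 0, 0, 2],
    [0, 0, 0, 0, 0, 0]
  ]
}}

```text
clock: 20.45
tool_pos: [0.5018, 0.0688, 0.1536]
orientation: [180.0, 0.0, -150.8]
force: [5.3, 1.2, -10.5]
opening: 0.0539
gripper_force: 29.9
```

```bash
python3 -c "
from h import *
o=get_obs();print(o['moment'],o['force'],o['orientation'],o['tool_pos'],o['joint_pos'])"
```

```text
[ 0.3768673  -2.00658589  0.02656403] [  5.28233351   1.24142525 -10.49378559] [ 1.79992299e+02  4.26812156e-02 -1.50755342e+02] [0.50182276 0.06878259 0.15362738] [ 3.00502935e+01  9.44582783e+00 -2.76392592e+01 -8.90581655e-03
 -5.28721280e+01 -9.08002600e+01]
```

Call:
{"method": "play_rows", "body": {
  "plan": [
    [0, 0, 0.15, 0, 0, 0],
    [0, 0, 0.1, 0, 0, 3],
    [0, 0, 0, 0, 0, 2],
    [0, 0, 0, 0, 0, 0]
  ]
}}

```text
clock: 20.78
tool_pos: [0.5022, 0.0687, 0.1533]
orientation: [-180.0, 0.1, -155.7]
force: [-2.0, -0.3, 8.4]
opening: 0.0542
gripper_force: 30.0
```

```bash
python3 -c "
from h import *
o=get_obs();print(o['moment'],o['force'],o['orientation'],o['tool_pos'])"
```

```text
[0.39723281 0.69113152 0.4731303 ] [-1.98946126 -0.32877962  8.44910458] [-1.79961293e+02  1.22948152e-01 -1.55691462e+02] [0.50218636 0.06866088 0.15334343]
```

Call:
{"method": "play_rows", "body": {
  "plan": [
    [0, 0, -0.1, 0, 0, 2],
    [0, 0, 0, 0, 0, 0],
    [0, 0, 0, 0, 0, 0]
  ]
}}

```text
clock: 21.03
tool_pos: [0.502, 0.0685, 0.1534]
orientation: [-180.0, 0.1, -157.7]
force: [1.2, -0.7, 1.5]
opening: 0.0544
gripper_force: 30.1
```

Call:
{"method": "play_rows", "body": {
  "plan": [
    [0, 0, 0, 0, 0, 0],
    [0, 0, 0, 0, 0, 0],
    [0, 0, 0, 0, 0, 0],
    [0, 0, 0, 0, 0, 0],
    [0, 0, 0, 0, 0, 0],
    [0, 0, -1, 0, 0, 0],
    [0, 0, -2, 0, 0, 0],
    [0, 0, -3, 0, 0, 0],
    [0, 0, -3, 0, 0, 0],
    [0, 0, -1, 0, 0, 0],
    [0, 0, 0, 0, 0, 0]
  ],
  "grip": 8
}}

```text
clock: 21.95
tool_pos: [0.5029, 0.0689, 0.2568]
orientation: [-180.0, 0.4, -157.9]
force: [0.4, 0.5, -0.3]
opening: 0.08
gripper_force: 0.0
```

Run:
```python
from h import *
rows((.51,.20,.29,-97,7),(.4837,.3735,.25,-97,8))
print(get_obs()['joint_pos'])
```

```text
from [0.5029 0.0689 0.2568] [-180.     0.4 -157.9] F [ 0.4  0.5 -0.3]
15 [[-0.8,1.7,-0.47,0,0,-8.7],
[-1.05,1.55,-0.48,0,0,-8.7],
[-1.27,1.38,-0.47,0,0,-8.7],
[-1.46,1.18,-0.48,0,0,-8.7],
[-1.63,0.93,-0.47,0,0,-8.7],
[-1.74,0.68,-0.48,0,0,-8.7],
[-1.83,0.41,-0.47,0,0,-8.7],
[-2.11,0.59,0.5,0,0,0.0],
[-2.12,0.59,0.5,0,0,0.0],
[-2.11,0.59,0.5,0,0,0.0],
[-2.11,0.59,0.5,0,0,0.0],
[-2.12,0.59,0.5,0,0,0.0],
[-2.11,0.59,0.5,0,0,0.0],
[-2.11,0.59,0.5,0,0,0.0],
[-2.12,0.58,0.5,0,0,0.0]]
[ 3.00426802e+01  3.97640810e+00 -1.93186187e+01  5.64725019e-02
 -6.63478298e+01 -9.79318647e+01]
```

Call:
{"method": "play_rows", "body": {
  "plan": [
    [-0.97, 2.89, 0, 0, 0, 0],
    [-0.97, 2.89, 0, 0, 0, 0],
    [-0.97, 2.89, 0, 0, 0, 0],
    [-0.97, 2.89, 0, 0, 0, 0],
    [-0.97, 2.89, 0, 0, 0, 0],
    [-0.97, 2.89, 0, 0, 0, 0],
    [-0.97, 2.89, 0, 0, 0, 0],
    [-0.97, 2.89, 0, 0, 0, 0],
    [-0.96, 2.9, 0, 0, 0, 0],
    [-0.96, 2.9, 0, 0, 0, 0],
    [0, 0, 0, 0, 0, 0],
    [0, 0, 0, 0, 0, 0]
  ],
  "grip": 0
}}

```text
clock: 22.95
tool_pos: [0.4815, 0.3739, 0.2513]
orientation: [-179.9, -0.1, -157.8]
force: [0.5, -0.0, -0.2]
opening: 0.0055
gripper_force: 0.0
```

Run:
```python
from h import *
o=get_obs();print(o['tool_pos'],o['orientation'],o['opening'])
ims=[]
for c in('side','top'):
    s=snap(c)
    for t in('strap','nut_a_mid','rack_mid'): print(c,t,[(np.round(d['position'],4).tolist(),round(d['score'],2)) for d in spot_point(c,t)][:3])
    u,v=pix(s,[.505,.12,.163]);f=cv2.cvtColor(s['frame'],cv2.COLOR_RGB2BGR)
    u,v=int(u),int(v);ims.append(cv2.resize(f[v-50:v+50,u-50:u+50],(400,400),interpolation=cv2.INTER_CUBIC))
cv2.imwrite('pics/st2.png',np.hstack(ims))
```

```text
[0.48147725 0.37391951 0.25132483] [-1.79940289e+02 -1.20955209e-01 -1.57783732e+02] 0.0055309840820127925
side strap [([0.5004, 0.0698, 0.1165], 0.54)]
side nut_a_mid [([0.5298, -0.2028, 0.0327], 0.7)]
side rack_mid [([0.1794, 0.3053, 0.0363], 0.97), ([0.5228, 0.167, 0.1203], 0.89)]
top strap [([0.502, 0.0696, 0.1131], 0.72), ([0.5203, 0.1679, 0.0917], 0.57), ([0.5003, 0.0709, 0.1431], 0.21)]
top nut_a_mid [([0.5306, -0.2033, 0.0322], 0.91)]
top rack_mid [([0.1823, 0.3023, 0.035], 0.72), ([0.5211, 0.1661, 0.1241], 0.66)]
```

View pics/st2.png

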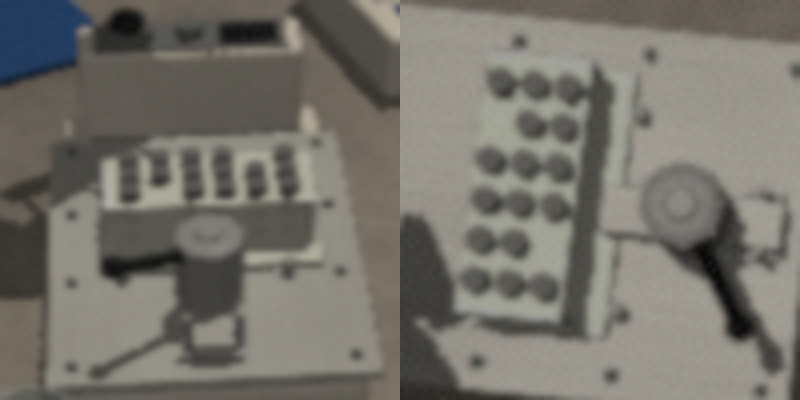

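The nut's lever stands at about 33 deg (top crop (680,205) to (740,330)). The strap reads about 0.115 m, so it is sunk onto the foot, and the rack is still home. Now the button.

Call:
{"method": "play_rows", "body": {
  "plan": [
    [-0.19, -0.12, 1.5, 0, 0, 0],
    [0, 0, 1.5, 0, 0, 0],
    [0, 0, 0.5, 0, 0, 0],
    [0, 0, 0.4, 0, 0, 0],
    [0, 0, 0.3, 0, 0, 0],
    [0, 0, 0.2, 0, 0, 0],
    [0, 0, 0, 0, 0, 0]
  ]
}}

```text
clock: 23.93
tool_pos: [0.4846, 0.3721, 0.2093]
orientation: [-180.0, 0.0, -157.9]
force: [-1.2, -2.9, 3.9]
opening: 0.0006
gripper_force: 1.9
```

Call:
{"method": "play_rows", "body": {
  "plan": [
    [0, 0, 0.2, 0, 0, 0],
    [0, 0, 0.15, 0, 0, 0],
    [0, 0, 0.1, 0, 0, 0],
    [0, 0, 0, 0, 0, 0]
  ]
}}

```text
clock: 24.27
tool_pos: [0.4848, 0.3724, 0.2071]
orientation: [180.0, 0.1, -157.8]
force: [-5.5, -5.3, 16.2]
opening: 0.0005
gripper_force: 8.5
```

Bottomed out: 16 N at about 7 mm of travel. Lifting off.

Call:
{"method": "play_rows", "body": {
  "plan": [
    [0, 0, 0, 0, 0, 0],
    [0, 0, -1, 0, 0, 0],
    [0, 0, -2.5, 0, 0, 0],
    [0, 0, -3, 0, 0, 0],
    [0, 0, -1, 0, 0, 0],
    [0, 0, 0, 0, 0, 0],
    [0, 0, 0, 0, 0, 0]
  ]
}}

```text
clock: 24.85
tool_pos: [0.4845, 0.373, 0.2798]
orientation: [179.9, 0.1, -157.9]
force: [1.0, 0.0, -0.3]
opening: 0.0007
gripper_force: 0.0
```

Run:
```python
from h import *
o=get_obs();print(o['tool_pos'],o['force'])
s=snap('side')
for t in('strap','rack_mid','nut_a_mid'): print(t,[(np.round(d['position'],4).tolist(),round(d['score'],2)) for d in spot_point('side',t)][:3])
print(close_job())
```

```text
[0.48450688 0.37300811 0.27984314] [ 1.01326154  0.01552999 -0.31306343]
strap [([0.4997, 0.0725, 0.1185], 0.62), ([0.5051, 0.1118, 0.0868], 0.57)]
rack_mid [([0.1795, 0.301, 0.0355], 0.98), ([0.5215, 0.1678, 0.1199], 0.6)]
nut_a_mid [([0.5294, -0.2011, 0.0332], 0.93)]
the job is handed in; nothing more can be done
None
```

The job is handed in at about 25 s of the 72 s, with no verdict returned: the rack is against the pins, the first nut tried fitted and is screwed down to about 33 deg, the other nut was never touched, and the start button was pressed fully and let go.

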